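Fit the second register pin in the printing bed

TASK

Take the loose register pin out of the wooden rack and fit it, upright and fully home, in the hidden blind hole under the empty window of the printing bed (you will have to feel for it with the pin's foot, sliding gently over the window's floor); leave the pin standing there with its collar flat on that floor. The floor is carried on weak springs: press gently and never push it down more than 5 mm. Leave the other tools in the rack, the ink tub and the ink roller where they are.

Things in the scene. Friction and masses are not known exactly. Their poses are not given: they have to be found in the camera images.
- pin: Loose upright steel register pin: shaft 12 mm across, 18 mm long, foot edge chamfered 1.4 mm; then a flat collar 26 mm across, 6 mm thick; then a plain dark round grip 18 mm across, 42 mm long (66 mm in all). 0.10 to 0.16 kg. Origin at the foot's centre, z up: collar underside at z = 18 mm, grip from 24 to 66 mm. Starts in one of the rack's holes, collar on the rack's top.
- rack: Fixed wooden rack, 200 x 60 x 30 mm, lying on the table; origin at the centre of its underside, x along its length, z up. Three blind holes, 14 mm wide, 24 mm deep, at x = -70, 0 and +70 mm, each with a tool standing in it; which tool is in which hole varies.
- bed: Fixed printing bed, a board 220 (x) x 340 (y) x 40 mm with a grey top; origin at the centre of its underside, z up. Its 4 mm thick top has two square windows 60 x 60 mm, centred at x = 0, y = -90 mm (empty) and y = +90 mm (an identical pin is already fitted there, standing 48 mm above that window's floor; it is part of the bed).
- window (a point): Centre of the empty window's floor, 4 mm below the bed's top; axes as the bed. The floor is an aluminium plate with one vertical round blind hole, 13.4 mm wide, 23 mm deep, centred anywhere up to 7 mm from this point in bed x and in bed y, unseen: a plug of the same metal fills it flush. About 2.5 N (over the pin's weight) pushes the plug down to stay, letting the pin in 18 mm.
- carrier (a joint): How far the empty window's floor (the plate, with hole and plug) is pushed down, m: 0 at rest, positive down, stop at 8 mm. On springs: it stays up below about 1 N, then yields about 3 N per mm (16 N at 5 mm) and comes back up when let go. Moves vertically only.
- scriber: Bystander in the rack: a slim tool with a thin dark wooden handle 11 mm across and a steel point, 122 mm tall in all. Origin at its foot.
- tamper: Bystander in the rack: a short tool with a dark mushroom-shaped wooden head 34 mm across, 55 mm tall in all. Origin at its foot.
- ink_tub: Bystander: open grey plastic tub 80 mm across, 90 mm tall, loose on the table. Origin at the centre of its underside.
- roller: Bystander: ink roller lying on the table, black rubber drum 40 mm across and 130 mm long, wire frame, dark wooden handle. Origin under the centre of the drum.
Things that resemble listed ones, but are neither listed nor needed, are in the scene too. Of the things that look like the rack, take the one that is farthest to the robot's left at the start.

How it is judged (in metres and radians):
On the way, in this order (a step that is already met when the one before it is completed fails the run):
1. the pin is lifted clear of the rack (z of pin in the frame of rack above 0.045 m and contact force between the fingers and pin above 0.5 N), for 0.2 s.
2. the pin's foot has gone into the hidden hole (more than 9 mm below the window's resting floor) (horizontal distance between pin and window below 0.013 m and z of pin in the frame of window below -0.009 m), for 0.1 s.
At the end, for the whole second after the job is handed in: The pin stands released and at rest in the hole: its foot at least 16 mm below the window's resting floor (collar within 2 mm of the floor), within 13 mm of the window's centre, upright within 0.06 rad, and the carrier back up (less than 2 mm down) (horizontal distance between pin and window below 0.013 m and z of pin in the frame of window below -0.016 m and angle between pin's own z axis and vertical below 0.06 rad and linear speed of pin below 0.01 m/s and value of joint carrier below 0.002 m); the robot touches nothing.
It fails at once if the window's floor is pushed down more than 5 mm (about 16 N) (value of joint carrier above 0.005 m).
It fails at once if a tool left in the rack is shifted more than 15 mm (distance of any of scriber, tamper from where it was at the start of the episode above 0.015 m).
It fails at once if the ink tub or the roller is shifted more than 20 mm (distance of any of ink_tub, roller from where it was at the start of the episode above 0.02 m).
It also fails if it takes over 72 s, if anything falls off the work surface, if the arm or the gripper's body presses on something with over 40 N, if the wrist force passes 120 N, or if a joint passes its speed limit or range.

ROBOT

A 6-joint arm with a two-finger parallel gripper is mounted at the origin on the work surface. World frame = base frame: x ahead of the robot, y to its left, z up, the work surface at z = 0. Lengths are in m, angles in degrees, forces in N, time in s.
With the tool pointing down it reaches from about 0.425 to 1.125 m from the base axis. Payload 14.9 kg.
Tool frame: the origin (TCP) lies midway between the tips of the shut fingers; the grasp point (between the pads) lies r.tcp_to_grasp behind it (r.tcp_to_grasp is the distance from the TCP to the grasp point, in m); z points along the fingers, y is the line along which they close (so a half turn about z gives the same grasp; the last joint's range is limited). The gripper opens to 91 mm and grips with 3 to 60 N. Pads are 32 mm wide; open, the fingers measure 118 mm over their backs; the gripper's body (76 mm by 178 mm) begins 60 mm behind the grasp point.
Start: joints at [69.826, 21.709, 99.362, -0, 58.929, -1.908], TCP at [0.219, 0.665, 0.214] pointing down, gripper open.
Joint ranges: [-158.91, 158.91], [-42.39, 125.64], [0.06, 152.35], [-60.88, 240.88], [17.5, 164.5], [-176.32, 176.32]. Speed limits (degrees/s): [108.29, 108.29, 136.94, 180, 180, 180].

INTERFACE

Orientations are given as [roll, pitch, yaw] about the fixed x, y, z axes, in that order (R = Rz(yaw) Ry(pitch) Rx(roll)).
In Python, from rig import r, grab_frame, nets gives the robot as it stands. The module is installed in compiled form; this text tells all that it offers.
- The arm moves only by the tool apply_moves, never from a script. Its arguments are lists of equal length, an entry for each row: "fingers": the closure, from 0 (fully open) to 1 (shut); "travel": the shift along the tool's x, y, z in m, a list of three; "delta_rot": the turn, a rotation vector about the tool's x, y, z in rad, a list of three. In form: {"fingers": [fingers, ...], "travel": [[dx, dy, dz], ...], "delta_rot": [[wx, wy, wz], ...]}. A call has 1 to 12 rows; each row shifts and turns the commanded pose from where the row before left it, along the tool's axes as they then stand; what a row does not reach is not made up. A row lasts 1/8 s, in which the tool goes at most 62.5 mm and 10.7 degrees, less where a joint would pass 70% of its speed; a pose out of reach is approached as far as the arm can. A call is refused whole if a number of a shift passes 0.0625 or a number of a turn 0.188, either way. A call with a gripper value outside its range is refused whole. The fingers move at their own pace and stop on an object; the grip force is fixed at half the most. Time passes only in rows, so rows that do not move let the fingers close. It gives the time, the measured TCP pose, the force, the opening and the grip force at its end, in the units of the state.
- r.state(): the state, without advancing time (a new reading comes with each control period).
- grab_frame(name): name is "scene" or "top" or "wrist"; returns a dict with "image" (420x560x3 uint8, blue, green, red), "mtx" (3x3 intrinsics, pixels), "dist" ([k1, k2, p1, p2, k3] as OpenCV has them; the pictures are not rectified), "R" (3x3) and "t" (3): a world point X has camera coordinates R X + t; the wrist camera has in their place "mount" (4x4, takes a point from camera to tool coordinates, whose origin is the TCP and whose axes are the flange's). Camera axes: x right, y down, z forward; pixel columns grow to the right and rows downward; lengths in m; the calibration is good to about 2 mm. A picture is of the moment at which its call begins: read the wrist's pose just before it. There is no depth.
- r.sign_off(): hands the job in; it is judged then, once.
Trained networks look in a picture, given as the dict that the camera call returned (one of the last four; its "shot" number tells which), for a name from the list of things; names that differ only in an ending like _2 or _b are one class to them, and where a whole thing is asked for, a point or a joint stands for the part that bears it (a point fixed in the world has none). Each returns a list of dicts, best first, with "confidence" (0 to 1); they miss things now and then, are a little off and sometimes report something else, mostly with a low value. They report only what shows in the picture. A call takes as long as a camera call. They do not tell look-alikes from the thing itself.
- nets.masks_of(picture, target): "region" (420x560 bool, what is visible of it).
- nets.tip_of(picture, target): "at" ([x, y, z] in m, in world coordinates, good to about 4 mm: a listed point, or the origin of a listed thing).
The state is a dict: "clock": time; "joint_pos": joint angles; "dq": joint speeds; "tau": joint torques, N m; "ee_pos": TCP position; "orientation": TCP orientation; "force": force on the tool from outside, world axes, zero at the start; "ft_torque": the same for the moment, N m; "finger_gap": finger opening in m; "grasp_force": force on a finger pad.
Only numpy, scipy, OpenCV 4.12 (cv2) and the standard library are available. Lean on these libraries where they do the work, as an engineer would, in place of code of your own. Each camera call takes 0.05 s, during which the arm holds its last target. There are 200 camera calls.

## Working session

There is one attempt and no reset: what is moved stays moved. The work goes in short steps, Python scripts to look and compute and a tool call to move; the robot and the scene stay as the last step left them, time stands still between calls to the robot, and variables do not carry over. Pictures are saved under pics/ and viewed, at most 10 in all, crops included, and the job is handed in when it is done.

Besides the shell and the picture viewer there is one more tool, called after "Emit:" in YAML: its name, and indented under it one key for each argument. apply_moves: Moves the arm, as the interface text tells. Its arguments: {"type":"object","properties":{"fingers":{"type":"array"},"travel":{"type":"array"},"delta_rot":{"type":"array"}},"required":["fingers","travel","delta_rot"]}

```bash
mkdir -p pics; cat > h.py <<'E'
import numpy as np, cv2
from rig import r, grab_frame, nets
def ray(f,uv):
    p=cv2.undistortPoints(np.array([[uv]],float),np.array(f["mtx"]),np.array(f["dist"]))[0,0]
    R=np.array(f["R"]);t=np.array(f["t"])
    return -R.T@t, R.T@np.array([p[0],p[1],1])
def atz(f,uv,z):
    c,d=ray(f,uv); return c+d*(z-c[2])/d[2]
def proj(f,X):
    R=np.array(f["R"]);t=np.array(f["t"])
    return cv2.projectPoints(np.array(X,float).reshape(-1,1,3),cv2.Rodrigues(R)[0],t,np.array(f["mtx"]),np.array(f["dist"]))[0].reshape(-1,2)
E
python3 - <<'E'
from h import *
print(r.state(), r.tcp_to_grasp)
fs={}
for n in ["scene","top"]:
    f=grab_frame(n); cv2.imwrite(f"pics/{n}0.png",f["image"]); 
    for k in ["pin","rack","bed","window","scriber","tamper","ink_tub","roller"]:
        print(n,k,[(np.round(d["at"],3).tolist(),round(d["confidence"],2),proj(f,d["at"]).round().tolist()) for d in nets.tip_of(f,k)])
E
```

```text
{'clock': 0.0, 'joint_pos': array([ 6.98257966e+01,  2.17396321e+01,  9.93945262e+01, -1.74005161e-03,
        5.89288939e+01, -1.90836390e+00]), 'dq': array([-0.04002803, -0.00480926, -0.01253354, -0.03022721, -0.1378766 ,
        0.04958391]), 'tau': array([-6.02489585e-03, -7.63774967e+01, -4.34327424e+01,  6.48793811e-02,
        4.28156415e-02, -1.04354435e-04]), 'ee_pos': array([0.21928092, 0.66435747, 0.21328398]), 'orientation': array([-1.79936933e+02, -6.11120340e-04,  1.61735059e+02]), 'force': array([-0.26773774, -1.0445678 ,  0.59277177]), 'ft_torque': array([ 0.04115567,  0.05021125, -0.00369259]), 'grasp_force': 0.0, 'finger_gap': 0.09096714588193021} 0.0188
scene pin [([0.528, 0.225, 0.012], 0.7, [[375.0, 183.0]])]
scene rack [([0.527, 0.23, -0.003], 0.83, [[376.0, 186.0]]), ([0.329, 0.106, 0.001], 0.66, [[292.0, 130.0]])]
scene bed []
scene window [([0.516, -0.274, 0.034], 0.75, [[133.0, 234.0]])]
scene scriber [([0.461, 0.219, 0.012], 0.54, [[360.0, 159.0]])]
scene tamper [([0.6, 0.232, 0.018], 0.55, [[393.0, 209.0]])]
scene ink_tub [([0.785, 0.022, -0.001], 0.92, [[326.0, 328.0]]), ([0.753, 0.256, -0.002], 0.53, [[435.0, 276.0]])]
scene roller [([0.751, 0.255, -0.001], 0.62, [[434.0, 275.0]])]
top pin [([0.53, 0.225, 0.013], 0.47, [[170.0, 227.0]])]
top rack [([0.532, 0.227, -0.004], 0.93, [[171.0, 227.0]]), ([0.771, -0.204, 0.004], 0.83, [[392.0, 112.0]]), ([0.325, 0.102, 0.001], 0.68, [[231.0, 337.0]])]
top bed [([0.785, 0.024, -0.003], 0.59, [[278.0, 105.0]]), ([0.522, -0.182, 0.0], 0.57, [[381.0, 237.0]])]
top window [([0.528, 0.227, -0.002], 0.33, [[171.0, 229.0]])]
top scriber [([0.46, 0.226, 0.013], 0.75, [[168.0, 264.0]])]
top tamper [([0.602, 0.229, 0.013], 0.57, [[170.0, 191.0]])]
top ink_tub [([0.784, 0.025, -0.003], 0.65, [[277.0, 105.0]]), ([0.522, -0.179, 0.001], 0.6, [[379.0, 237.0]])]
top roller [([0.757, 0.256, -0.002], 0.94, [[163.0, 116.0]])]
```

View pics/scene0.png

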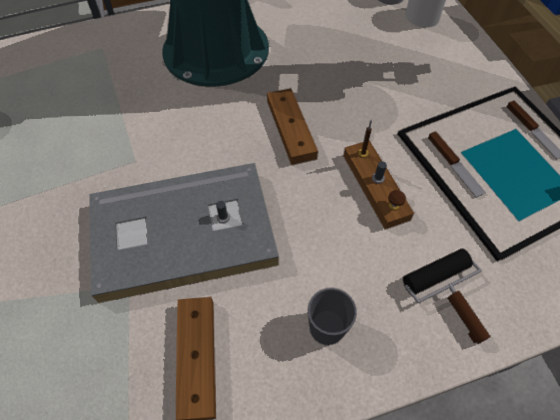

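View pics/top0.png

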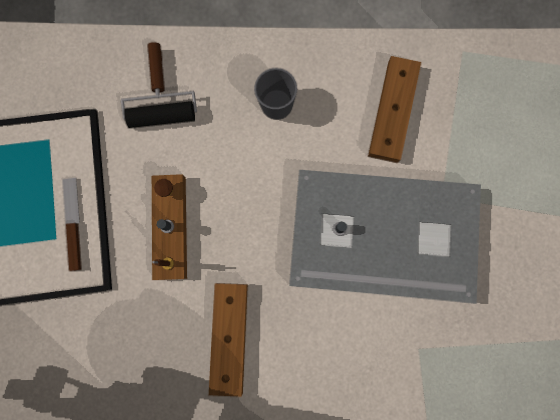

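Scene: there are three wooden racks. The one in the scene view at (377,185), top view (170,227), has the scriber at (365,150), the pin at (380,172) and the tamper at (397,200). The two others are empty, at scene (292,125) and (196,355). The one at y≈0.227 is farthest left, and it is also the only one with tools. The bed's empty window is at top (435,239), and the fitted pin is at (341,228).

```bash
python3 - <<'E'
from h import *
st=[]
for n,c in [("top",(435,239)),("scene",(132,234))]:
    f=grab_frame(n); st.append(r.state()["force"])
    g=f["image"].min(axis=2); m=(g>120).astype(np.uint8)
    x,y=c; w=np.zeros_like(m); w[y-24:y+25,x-24:x+25]=1
    num,l=cv2.connectedComponents(m*w); k=(l==l[y,x]).astype(np.uint8)
    cs=max(cv2.findContours(k,0,cv2.CHAIN_APPROX_NONE)[0],key=cv2.contourArea)[:,0]
    P=np.array([atz(f,p,0.038)[:2] for p in cs.astype(float)])
    rc=cv2.minAreaRect((P*1000).astype(np.float32)); print(n,"window",g[y,x],rc)
    # pin
    for t in ["pin","rack"]:
      for d in nets.masks_of(f,t):
        ys,xs=np.where(d["region"]); print(t,round(d["confidence"],2),xs.min(),xs.max(),ys.min(),ys.max())
        if t=="rack" and abs(np.mean(xs)-(170 if n=="top" else 377))<20:
            Q=np.array([atz(f,p,0.03)[:2] for p in zip(xs.astype(float),ys)]);print("rackrect",cv2.minAreaRect((Q*1000).astype(np.float32)))
    if n=="top": cv2.imwrite("pics/crop.png",cv2.resize(f["image"][165:295,130:210],None,fx=4,fy=4)); 
    print("proj pin top/foot",proj(f,[[.53,.226,.078],[.53,.226,.036],[.53,.226,.012]]).round(1).tolist())
print(np.round(st,2))
E
```

```text
top window 165 ((516.9029541015625, -273.1690673828125), (55.66891860961914, 59.55594253540039), 86.59977722167969)
pin 0.71 120 196 42 128
pin 0.67 158 173 219 232
rack 0.96 369 419 56 162
rack 0.93 209 247 282 395
rack 0.66 151 186 174 279
rackrect ((531.2355346679688, 224.8531951904297), (199.61122131347656, 67.05485534667969), 2.7824268341064453)
proj pin top/foot [[161.5, 224.0], [167.0, 226.2], [170.0, 227.4]]
scene window 160 ((515.8162231445312, -274.988525390625), (56.70615005493164, 56.878929138183594), 86.06664276123047)
pin 0.66 372 386 161 183
rack 0.97 343 413 142 228
rackrect ((537.0175170898438, 219.31317138671875), (213.8798828125, 75.153564453125), 3.6483728885650635)
rack 0.86 175 215 297 419
rack 0.75 267 318 88 165
rack 0.2 117 148 219 248
proj pin top/foot [[381.7, 164.3], [378.0, 176.7], [376.0, 183.4]]
[[-0.17  1.26  0.53]
 [ 0.12 -0.28 -0.3 ]]
```

View pics/crop.png

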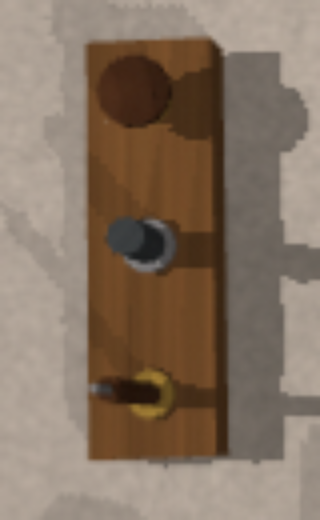

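The crop confirms it: in this rack the tamper is at crop (133,90), the pin is in the middle hole with its top at (125,237), and the scriber is at (130,392). The pin's top at px (161,224) matches the projection of (0.530, 0.226, 0.078). Next I'll go above it.

Emit:
apply_moves:
  fingers: [0,0,0,0,0,0,0,0,0,0,0,0]
  travel:
    - [0,0,0]
    - [0,0,0]
    - [0,0,0]
    - [-0.032,-0.0503,0]
    - [-0.032,-0.0503,0]
    - [-0.032,-0.0503,0]
    - [-0.032,-0.0503,0]
    - [-0.032,-0.0503,0]
    - [-0.032,-0.0503,0]
    - [-0.032,-0.0503,0]
    - [-0.032,-0.0503,0]
    - [-0.032,-0.0503,0]
  delta_rot:
    - [0,0,-0.123]
    - [0,0,-0.123]
    - [0,0,-0.123]
    - [0,0,0]
    - [0,0,0]
    - [0,0,0]
    - [0,0,0]
    - [0,0,0]
    - [0,0,0]
    - [0,0,0]
    - [0,0,0]
    - [0,0,0]

```text
clock: 2.7
ee_pos: [0.5308, 0.2254, 0.2142]
orientation: [180.0, 0.0, -177.1]
force: [1.1, 1.4, 0.0]
finger_gap: 0.0913
grasp_force: 0.0
```

```bash
cat >> h.py <<'E'
from scipy.spatial.transform import Rotation as Ro
def wrist():
    s=r.state(); f=grab_frame("wrist"); f=f
    T=np.eye(4); T[:3,:3]=Ro.from_euler("xyz",s["orientation"],degrees=True).as_matrix(); T[:3,3]=s["ee_pos"]
    W=np.linalg.inv(T@np.array(f["mount"])); f["R"]=W[:3,:3]; f["t"]=W[:3,3]
    return f,s
E
python3 - <<'E'
from h import *
f,s=wrist(); im=f["image"].copy()
for k in ["pin","scriber","tamper","rack"]:
    print(k,[(np.round(d["at"],4).tolist(),round(d["confidence"],2)) for d in nets.tip_of(f,k)])
for z,c in [(.078,(0,0,255)),(.036,(0,255,0))]:
    a=np.linspace(0,6.28,60);R=.009 if z>.07 else .013
    for p in proj(f,np.c_[.53+R*np.cos(a),.226+R*np.sin(a),0*a+z]): cv2.circle(im,(int(round(p[0])),int(round(p[1]))),0,c,-1)
cv2.imwrite("pics/w1.png",im)
E
```

```text
pin [([0.53, 0.2282, 0.0122], 0.8)]
scriber [([0.4595, 0.2194, 0.0104], 0.72)]
tamper [([0.6014, 0.2346, 0.0103], 0.57)]
rack [([0.5324, 0.2288, 0.0037], 0.95)]
```

View pics/w1.png

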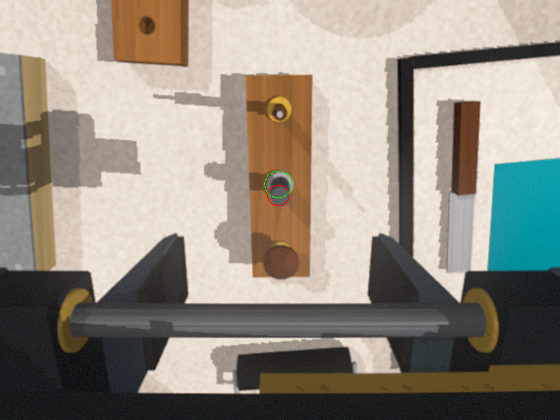

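The overlay circles (collar about (278,184), top (279,194)) sit on the pin to within about 1–2 mm. The scriber is at (279,110) and the tamper at (281,262), both clear of the finger line. I'll descend and grip.

Emit:
apply_moves:
  fingers: [0,0,0,0,0,1,1,1,1,1,1,1]
  travel:
    - [0.0008,0.0013,0.05]
    - [0,0,0.05]
    - [0,0,0.045]
    - [0,0,0.02]
    - [0,0,0.007]
    - [0,0,0]
    - [0,0,0]
    - [0,0,0]
    - [0,0,0]
    - [0,0,0]
    - [0,0,0]
    - [0,0,0]
  delta_rot:
    - [0,0,0]
    - [0,0,0]
    - [0,0,0]
    - [0,0,0]
    - [0,0,0]
    - [0,0,0]
    - [0,0,0]
    - [0,0,0]
    - [0,0,0]
    - [0,0,0]
    - [0,0,0]
    - [0,0,0]

```text
clock: 4.45
ee_pos: [0.5289, 0.2283, 0.0419]
orientation: [-180.0, -0.0, -177.1]
force: [0.1, 0.5, 0.4]
finger_gap: 0.024
grasp_force: 0.0
```

Emit:
apply_moves:
  fingers: [1,1,1,1]
  travel:
    - [0,0,0]
    - [0,0,0]
    - [0,0,0]
    - [0,0,0]
  delta_rot:
    - [0,0,0]
    - [0,0,0]
    - [0,0,0]
    - [0,0,0]

```text
clock: 4.95
ee_pos: [0.5288, 0.2283, 0.0419]
orientation: [-180.0, -0.0, -177.1]
force: [0.3, -1.7, -1.1]
finger_gap: 0.0174
grasp_force: 30.0
```

Emit:
apply_moves:
  fingers: [1,1,1,1,1,1,1,1,1,1,1,1]
  travel:
    - [0,0,-0.02]
    - [0,0,-0.04]
    - [0,0,-0.04]
    - [0.0042,-0.0557,0]
    - [0.0042,-0.0557,0]
    - [0.0042,-0.0557,0]
    - [0.0042,-0.0557,0]
    - [0.0042,-0.0557,0]
    - [0.0042,-0.0557,0]
    - [0.0042,-0.0557,0]
    - [0.0042,-0.0557,0]
    - [0.0042,-0.0557,0]
  delta_rot:
    - [0,0,0]
    - [0,0,0]
    - [0,0,0]
    - [0,0,0]
    - [0,0,0]
    - [0,0,0]
    - [0,0,0]
    - [0,0,0]
    - [0,0,0]
    - [0,0,0]
    - [0,0,0]
    - [0,0,0]

```text
clock: 6.45
ee_pos: [0.5161, -0.2762, 0.1434]
orientation: [-180.0, 0.1, -177.1]
force: [1.3, -0.4, -2.1]
finger_gap: 0.0175
grasp_force: 30.0
```

```bash
python3 - <<'E'
from h import *
F=[]
for i in range(6):
    f,s=wrist(); F.append(s["force"])
print("F",np.mean(F,0).round(2),np.std(F,0).round(2),s["ee_pos"].round(4))
im=f["image"].copy()
print([(np.round(d["at"],4).tolist(),round(d["confidence"],2)) for k in ["window","pin"] for d in nets.tip_of(f,k)])
for q in [(.5165,-.274,.036)]:
    c=proj(f,[q])[0]; print(c)
    cv2.drawMarker(im,tuple(int(round(v)) for v in c),(0,0,255),0,8,1)
    p=proj(f,[[.516,-.2762,.1134],[.516,-.2762,.1794]]); print(p)
    for v in p: cv2.drawMarker(im,tuple(int(round(a)) for a in v),(255,0,0),0,6,1)
cv2.imwrite("pics/w2.png",im)
E
```

```text
F [-0.07 -0.64 -1.38] [0.96 1.5  0.94] [ 0.5161 -0.2741  0.1427]
[([0.5165, -0.2736, 0.1117], 0.88)]
[277.13402935 206.39390656]
[[273.14174938 243.33062335]
 [271.24221739 304.41288506]]
```

View pics/w2.png

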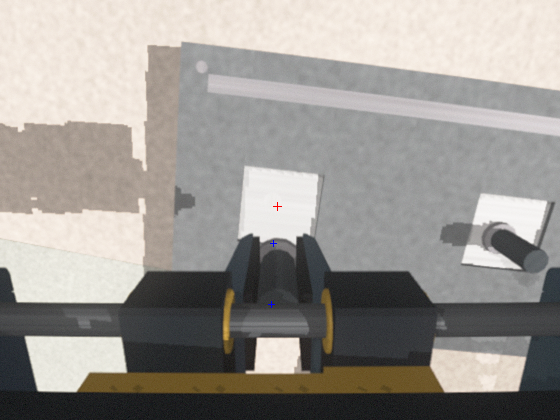

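The wrist view shows the window with its top edge from (246,167) to (319,175), so its centre is near (279,207). My estimate projected to (277,206), which puts the centre at about (0.516, -0.273). The pin hangs straight at (274,243). I'll align the tool to the bed and go to a corner of the search area, just above the floor.

Emit:
apply_moves:
  fingers: [1,1,1,1,1,1]
  travel:
    - [0,0,0]
    - [-0.006,-0.007,0]
    - [0,0,0.03]
    - [0,0,0.03]
    - [0,0,0.0125]
    - [0,0,0]
  delta_rot:
    - [0,0,0.11]
    - [0,0,0]
    - [0,0,0]
    - [0,0,0]
    - [0,0,0]
    - [0,0,0]

```text
clock: 7.6
ee_pos: [0.5218, -0.2814, 0.0691]
orientation: [180.0, -0.1, 176.7]
force: [-0.4, 0.4, -0.5]
finger_gap: 0.0174
grasp_force: 30.0
```

```bash
cat >> h.py <<'E'
def feel(n=8):
    S=[]
    for i in range(n): grab_frame("top"); S.append(r.state())
    for k in ["force","ft_torque","tau","ee_pos"]:
        a=np.array([s[k] for s in S]); print(k,a.mean(0).round(4 if k=="ee_pos" else 2),a.std(0).round(4 if k=="ee_pos" else 2))
    print(S[-1]["clock"],S[-1]["orientation"].round(2))
E
python3 -c "
from h import *
feel(8)"
```

```text
force [-0.15 -0.06 -0.93] [0.38 0.49 0.51]
ft_torque [ 0.04  0.01 -0.01] [0.03 0.03 0.03]
tau [ 3.000e-02 -6.860e+01 -3.236e+01 -4.000e-02  5.000e-02 -1.000e-02] [0.01 0.82 0.39 0.   0.02 0.01]
ee_pos [ 0.5224 -0.2819  0.0703] [0.0002 0.0001 0.0002]
8.0 [-1.7998e+02  4.0000e-02  1.7658e+02]
```

Emit:
apply_moves:
  fingers: [1,1,1]
  travel:
    - [0,0,0.003]
    - [0,0,0]
    - [0,0,0]
  delta_rot:
    - [0,0,0]
    - [0,0,0]
    - [0,0,0]

```text
clock: 8.38
ee_pos: [0.5218, -0.2816, 0.0664]
orientation: [180.0, -0.0, 176.6]
force: [0.1, 0.1, -1.5]
finger_gap: 0.0173
grasp_force: 30.0
```

```bash
python3 -c "
from h import *
feel(6)"
```

```text
force [-0.23  0.02 -1.71] [0.64 0.33 0.32]
ft_torque [0.02 0.   0.01] [0.03 0.04 0.02]
tau [-0.000e+00 -6.955e+01 -3.232e+01 -4.000e-02  5.000e-02 -0.000e+00] [0.   0.02 0.02 0.   0.   0.  ]
ee_pos [ 0.5219 -0.2816  0.0664] [0. 0. 0.]
8.675 [-180.     -0.    176.57]
```

Emit:
apply_moves:
  fingers: [1,1,1]
  travel:
    - [0,0,0.001]
    - [0,0,0]
    - [0,0,0]
  delta_rot:
    - [0,0,0]
    - [0,0,0]
    - [0,0,0]

```text
clock: 9.05
ee_pos: [0.522, -0.2816, 0.0655]
orientation: [-180.0, 0.0, 176.6]
force: [-0.7, 0.0, 0.6]
finger_gap: 0.017
grasp_force: 30.0
```

```bash
python3 -c "
from h import *
feel(3)"
```

```text
force [-0.11 -0.02  0.41] [0.84 0.45 0.18]
ft_torque [-0.01  0.   -0.03] [0.03 0.02 0.01]
tau [ 1.000e-02 -6.845e+01 -3.153e+01 -4.000e-02  7.000e-02 -0.000e+00] [0.01 0.01 0.04 0.   0.01 0.  ]
ee_pos [ 0.5219 -0.2816  0.0655] [0. 0. 0.]
9.2 [-1.8000e+02  1.0000e-02  1.7658e+02]
```

Contact felt: about 2 N at TCP z = 0.0655. Now I'll press about 1.3 mm more and slide.

Emit:
apply_moves:
  fingers: [1,1,1,1,1,1,1,1]
  travel:
    - [0,0,0.0013]
    - [0,0,0]
    - [0,0.0015,0]
    - [0,0.0015,0]
    - [0,0.0015,0]
    - [0,0.0015,0]
    - [0,0.0015,0]
    - [0,0,0]
  delta_rot:
    - [0,0,0]
    - [0,0,0]
    - [0,0,0]
    - [0,0,0]
    - [0,0,0]
    - [0,0,0]
    - [0,0,0]
    - [0,0,0]

```text
clock: 10.2
ee_pos: [0.5224, -0.274, 0.0642]
orientation: [180.0, 0.0, 176.6]
force: [0.2, -1.6, 4.8]
finger_gap: 0.0177
grasp_force: 30.0
```

Emit:
apply_moves:
  fingers: [1,1,1,1,1,1,1]
  travel:
    - [0,0.0015,0]
    - [0,0.0015,0]
    - [0,0.0015,0]
    - [0,0.0015,0]
    - [0,0.0015,0]
    - [0,0.0005,0]
    - [0,0,0]
  delta_rot:
    - [0,0,0]
    - [0,0,0]
    - [0,0,0]
    - [0,0,0]
    - [0,0,0]
    - [0,0,0]
    - [0,0,0]

```text
clock: 11.08
ee_pos: [0.5228, -0.266, 0.0641]
orientation: [180.0, -0.0, 176.6]
force: [-0.4, -3.1, 5.1]
finger_gap: 0.0176
grasp_force: 30.0
```

Emit:
apply_moves:
  fingers: [1,1,1,1,1,1,1,1]
  travel:
    - [0.0015,0,0]
    - [0.0015,0,0]
    - [0,-0.0015,0]
    - [0,-0.0015,0]
    - [0,-0.0015,0]
    - [0,-0.0015,0]
    - [0,-0.0015,0]
    - [0,0,0]
  delta_rot:
    - [0,0,0]
    - [0,0,0]
    - [0,0,0]
    - [0,0,0]
    - [0,0,0]
    - [0,0,0]
    - [0,0,0]
    - [0,0,0]

```text
clock: 12.08
ee_pos: [0.5186, -0.2729, 0.0638]
orientation: [179.9, -0.1, 176.6]
force: [0.4, 3.6, 5.4]
finger_gap: 0.0175
grasp_force: 30.0
```

Emit:
apply_moves:
  fingers: [1,1,1,1,1,1,1]
  travel:
    - [0,-0.0015,0]
    - [0,-0.0015,0]
    - [0,-0.0015,0]
    - [0,-0.0015,0]
    - [0,-0.0015,0]
    - [0,-0.0005,0]
    - [0,0,0]
  delta_rot:
    - [0,0,0]
    - [0,0,0]
    - [0,0,0]
    - [0,0,0]
    - [0,0,0]
    - [0,0,0]
    - [0,0,0]

```text
clock: 12.95
ee_pos: [0.5181, -0.2808, 0.0638]
orientation: [179.9, -0.1, 176.6]
force: [-0.0, 3.6, 6.3]
finger_gap: 0.0175
grasp_force: 30.0
```

Emit:
apply_moves:
  fingers: [1,1,1,1,1,1,1,1]
  travel:
    - [0.0012,0,0]
    - [0.0012,0,0]
    - [0,0.0015,0]
    - [0,0.0015,0]
    - [0,0.0015,0]
    - [0,0.0015,0]
    - [0,0.0015,0]
    - [0,0,0]
  delta_rot:
    - [0,0,0]
    - [0,0,0]
    - [0,0,0]
    - [0,0,0]
    - [0,0,0]
    - [0,0,0]
    - [0,0,0]
    - [0,0,0]

```text
clock: 13.95
ee_pos: [0.5168, -0.2736, 0.0641]
orientation: [180.0, -0.0, 176.6]
force: [-1.1, -2.5, 4.4]
finger_gap: 0.0174
grasp_force: 30.0
```

Emit:
apply_moves:
  fingers: [1,1,1,1,1,1,1]
  travel:
    - [0,0.0015,0]
    - [0,0.0015,0]
    - [0,0.0015,0]
    - [0,0.0015,0]
    - [0,0.0015,0]
    - [0,0.0005,0]
    - [0,0,0]
  delta_rot:
    - [0,0,0]
    - [0,0,0]
    - [0,0,0]
    - [0,0,0]
    - [0,0,0]
    - [0,0,0]
    - [0,0,0]

```text
clock: 14.82
ee_pos: [0.5174, -0.2657, 0.0641]
orientation: [180.0, -0.0, 176.6]
force: [0.9, -3.0, 5.2]
finger_gap: 0.0174
grasp_force: 30.0
```

Emit:
apply_moves:
  fingers: [1,1,1,1,1,1,1,1]
  travel:
    - [0.0012,0,0]
    - [0.0012,0,0]
    - [0,-0.0015,0]
    - [0,-0.0015,0]
    - [0,-0.0015,0]
    - [0,-0.0015,0]
    - [0,-0.0015,0]
    - [0,0,0]
  delta_rot:
    - [0,0,0]
    - [0,0,0]
    - [0,0,0]
    - [0,0,0]
    - [0,0,0]
    - [0,0,0]
    - [0,0,0]
    - [0,0,0]

```text
clock: 15.82
ee_pos: [0.5138, -0.2727, 0.0638]
orientation: [179.9, -0.1, 176.6]
force: [0.9, 2.8, 5.7]
finger_gap: 0.0175
grasp_force: 30.0
```

Emit:
apply_moves:
  fingers: [1,1,1,1,1,1,1]
  travel:
    - [0,-0.0015,0]
    - [0,-0.0015,0]
    - [0,-0.0015,0]
    - [0,-0.0015,0]
    - [0,-0.0015,0]
    - [0,-0.0005,0]
    - [0,0,0]
  delta_rot:
    - [0,0,0]
    - [0,0,0]
    - [0,0,0]
    - [0,0,0]
    - [0,0,0]
    - [0,0,0]
    - [0,0,0]

```text
clock: 16.7
ee_pos: [0.5133, -0.2806, 0.0637]
orientation: [179.9, -0.1, 176.6]
force: [0.2, 2.5, 5.6]
finger_gap: 0.0176
grasp_force: 30.0
```

Emit:
apply_moves:
  fingers: [1,1,1,1,1,1,1,1]
  travel:
    - [0.0015,0,0]
    - [0.0015,0,0]
    - [0,0.0015,0]
    - [0,0.0015,0]
    - [0,0.0015,0]
    - [0,0.0015,0]
    - [0,0.0015,0]
    - [0,0,0]
  delta_rot:
    - [0,0,0]
    - [0,0,0]
    - [0,0,0]
    - [0,0,0]
    - [0,0,0]
    - [0,0,0]
    - [0,0,0]
    - [0,0,0]

```text
clock: 17.7
ee_pos: [0.5117, -0.2733, 0.0642]
orientation: [180.0, 0.0, 176.6]
force: [0.3, -1.6, 3.9]
finger_gap: 0.0172
grasp_force: 30.0
```

Emit:
apply_moves:
  fingers: [1,1,1,1,1,1,1]
  travel:
    - [0,0.0015,0]
    - [0,0.0015,0]
    - [0,0.0015,0]
    - [0,0.0015,0]
    - [0,0.0015,0]
    - [0,0.0005,0]
    - [0,0,0]
  delta_rot:
    - [0,0,0]
    - [0,0,0]
    - [0,0,0]
    - [0,0,0]
    - [0,0,0]
    - [0,0,0]
    - [0,0,0]

```text
clock: 18.58
ee_pos: [0.512, -0.2654, 0.0641]
orientation: [180.0, -0.0, 176.6]
force: [0.3, -3.0, 5.2]
finger_gap: 0.0172
grasp_force: 30.0
```

Emit:
apply_moves:
  fingers: [1,1,1,1,1,1,1,1]
  travel:
    - [0.0012,0,0]
    - [0.0012,0,0]
    - [0,-0.0015,0]
    - [0,-0.0015,0]
    - [0,-0.0015,0]
    - [0,-0.0015,0]
    - [0,-0.0015,0]
    - [0,0,0]
  delta_rot:
    - [0,0,0]
    - [0,0,0]
    - [0,0,0]
    - [0,0,0]
    - [0,0,0]
    - [0,0,0]
    - [0,0,0]
    - [0,0,0]

```text
clock: 19.58
ee_pos: [0.5084, -0.2723, 0.0638]
orientation: [179.9, -0.1, 176.6]
force: [0.1, 3.0, 5.2]
finger_gap: 0.0177
grasp_force: 30.0
```

Emit:
apply_moves:
  fingers: [1,1,1,1,1,1,1]
  travel:
    - [0,-0.0015,0]
    - [0,-0.0015,0]
    - [0,-0.0015,0]
    - [0,-0.0015,0]
    - [0,-0.0015,0]
    - [0,-0.0005,0]
    - [0,0,0]
  delta_rot:
    - [0,0,0]
    - [0,0,0]
    - [0,0,0]
    - [0,0,0]
    - [0,0,0]
    - [0,0,0]
    - [0,0,0]

```text
clock: 20.45
ee_pos: [0.5085, -0.2803, 0.0638]
orientation: [179.9, -0.0, 176.6]
force: [3.6, 6.6, 3.4]
finger_gap: 0.0174
grasp_force: 30.0
```

Lateral force jumped (3.6, 6.6 N), which suggests the foot has caught a rim. I'll ease back towards where it's being pushed and feel.

Emit:
apply_moves:
  fingers: [1,1,1,1]
  travel:
    - [-0.0004,0.0008,0]
    - [-0.0004,0.0007,0]
    - [0,0,0]
    - [0,0,0]
  delta_rot:
    - [0,0,0]
    - [0,0,0]
    - [0,0,0]
    - [0,0,0]

```text
clock: 20.95
ee_pos: [0.5095, -0.2794, 0.064]
orientation: [180.0, -0.0, 176.6]
force: [1.1, 0.9, 0.4]
finger_gap: 0.0173
grasp_force: 30.0
```

```bash
python3 -c "
from h import *
feel(4)"
```

```text
force [-0.17  1.03  0.31] [0.42 0.41 0.41]
ft_torque [0.23 0.03 0.01] [0.02 0.03 0.02]
tau [ -0.53 -67.22 -31.58  -0.21  -0.13  -0.  ] [0.03 0.03 0.03 0.01 0.   0.  ]
ee_pos [ 0.5095 -0.2794  0.0641] [0. 0. 0.]
21.15 [ 1.8000e+02 -1.0000e-02  1.7657e+02]
```

Fz fell to about 2 N, so the foot is on the plug. Pushing in.

Emit:
apply_moves:
  fingers: [1,1,1,1,1]
  travel:
    - [0,0.0003,0.001]
    - [0,0,0.001]
    - [0,0,0.001]
    - [0,0,0]
    - [0,0,0]
  delta_rot:
    - [0,0,0]
    - [0,0,0]
    - [0,0,0]
    - [0,0,0]
    - [0,0,0]

```text
clock: 21.78
ee_pos: [0.5097, -0.2791, 0.0612]
orientation: [-180.0, 0.0, 176.6]
force: [1.5, -0.5, 2.3]
finger_gap: 0.0175
grasp_force: 30.0
```

```bash
python3 -c "
from h import *
feel(4)"
```

```text
force [0.99 0.44 1.76] [0.08 0.58 0.62]
ft_torque [ 0.12 -0.19 -0.01] [0.03 0.04 0.02]
tau [ -0.49 -66.18 -30.    -0.2    0.18   0.  ] [0.01 0.01 0.05 0.   0.02 0.  ]
ee_pos [ 0.5097 -0.2791  0.0612] [0. 0. 0.]
21.975 [-1.7999e+02  1.0000e-02  1.7657e+02]
```

Emit:
apply_moves:
  fingers: [1,1,1,1,1,1]
  travel:
    - [-0.0003,0.0001,0.001]
    - [0,0,0.001]
    - [0,0,0.001]
    - [0,0,0.001]
    - [0,0,0]
    - [0,0,0]
  delta_rot:
    - [0,0,0]
    - [0,0,0]
    - [0,0,0]
    - [0,0,0]
    - [0,0,0]
    - [0,0,0]

```text
clock: 22.72
ee_pos: [0.5099, -0.2789, 0.0571]
orientation: [180.0, -0.0, 176.6]
force: [-0.0, 0.1, 1.8]
finger_gap: 0.0168
grasp_force: 30.0
```

```bash
python3 -c "
from h import *
feel(4)"
```

```text
force [-0.08  0.09  1.49] [0.39 0.74 0.67]
ft_torque [-0.05  0.07  0.01] [0.01 0.03 0.02]
tau [ 1.900e-01 -6.703e+01 -3.031e+01  2.000e-02  6.000e-02 -0.000e+00] [0.   0.03 0.02 0.   0.01 0.  ]
ee_pos [ 0.5099 -0.2789  0.0571] [0. 0. 0.]
22.925 [180.    -0.   176.57]
```

Emit:
apply_moves:
  fingers: [1,1,1,1,1,1]
  travel:
    - [0,0,0.0015]
    - [0,0,0.0015]
    - [0,0,0.0015]
    - [0,0,0.0015]
    - [0,0,0]
    - [0,0,0]
  delta_rot:
    - [0,0,0]
    - [0,0,0]
    - [0,0,0]
    - [0,0,0]
    - [0,0,0]
    - [0,0,0]

```text
clock: 23.68
ee_pos: [0.5099, -0.2789, 0.0511]
orientation: [180.0, -0.0, 176.6]
force: [-0.6, 0.5, 1.1]
finger_gap: 0.0169
grasp_force: 30.0
```

```bash
python3 -c "
from h import *
feel(4)"
```

```text
force [-0.03  0.15  0.87] [0.26 0.51 0.59]
ft_torque [ 0.06  0.04 -0.03] [0.03 0.03 0.01]
tau [-7.000e-02 -6.755e+01 -3.009e+01 -6.000e-02 -1.000e-02 -0.000e+00] [0.01 0.03 0.02 0.   0.01 0.  ]
ee_pos [ 0.5099 -0.2789  0.0511] [0. 0. 0.]
23.875 [-180.     -0.    176.57]
```

Emit:
apply_moves:
  fingers: [1,1,1,1,1,1]
  travel:
    - [0,0,0.001]
    - [0,0,0.001]
    - [0,0,0.001]
    - [0,0,0.0008]
    - [0,0,0]
    - [0,0,0]
  delta_rot:
    - [0,0,0]
    - [0,0,0]
    - [0,0,0]
    - [0,0,0]
    - [0,0,0]
    - [0,0,0]

```text
clock: 24.62
ee_pos: [0.5099, -0.2789, 0.0473]
orientation: [180.0, -0.0, 176.6]
force: [-1.0, 0.3, 2.1]
finger_gap: 0.0172
grasp_force: 30.0
```

```bash
python3 -c "
from h import *
feel(4)"
```

```text
force [-0.64  0.8   1.62] [0.14 0.63 0.36]
ft_torque [0.16 0.03 0.01] [0.04 0.02 0.02]
tau [ -0.28 -67.6  -29.84  -0.12  -0.08   0.  ] [0.01 0.02 0.01 0.   0.   0.  ]
ee_pos [ 0.5099 -0.279   0.0473] [0. 0. 0.]
24.825 [180.     0.   176.57]
```

Emit:
apply_moves:
  fingers: [1,1,1,1]
  travel:
    - [0,0,0.0005]
    - [0,0,0.0005]
    - [0,0,0]
    - [0,0,0]
  delta_rot:
    - [0,0,0]
    - [0,0,0]
    - [0,0,0]
    - [0,0,0]

```text
clock: 25.32
ee_pos: [0.5099, -0.279, 0.0464]
orientation: [-180.0, -0.0, 176.6]
force: [-0.3, 1.1, 3.8]
finger_gap: 0.017
grasp_force: 30.0
```

```bash
python3 -c "
from h import *
feel(4)"
```

```text
force [-0.7   1.31  3.6 ] [0.31 0.4  0.61]
ft_torque [ 0.24  0.18 -0.01] [0.04 0.02 0.03]
tau [ -0.32 -66.46 -29.51  -0.13  -0.28   0.  ] [0.   0.01 0.01 0.   0.   0.  ]
ee_pos [ 0.5099 -0.279   0.0464] [0. 0. 0.]
25.525 [-180.      0.    176.58]
```

Collar contact: about 5 N at 19.4 mm depth, which is 18 mm plus about 1.4 mm of spring. Releasing and rising.

Emit:
apply_moves:
  fingers: [0,0,0,0,0,0,0,0,0,0,0,0]
  travel:
    - [0,0,0]
    - [0,0,0]
    - [0,0,0]
    - [0,0,0]
    - [0,0,0]
    - [0,0,-0.01]
    - [0,0,-0.03]
    - [0,0,-0.04]
    - [0,0,-0.04]
    - [0,0,-0.04]
    - [0,0,0]
    - [0,0,0]
  delta_rot:
    - [0,0,0]
    - [0,0,0]
    - [0,0,0]
    - [0,0,0]
    - [0,0,0]
    - [0,0,0]
    - [0,0,0]
    - [0,0,0]
    - [0,0,0]
    - [0,0,0]
    - [0,0,0]
    - [0,0,0]

```text
clock: 27.02
ee_pos: [0.5096, -0.2788, 0.2061]
orientation: [180.0, -0.0, 176.6]
force: [-0.3, -0.0, 0.4]
finger_gap: 0.0913
grasp_force: 0.0
```

```bash
python3 - <<'E'
from h import *
f,s=wrist(); im=f["image"]; f2=grab_frame("scene")
print([(np.round(d["at"],4).tolist(),round(d["confidence"],2)) for g in (f,f2) for d in nets.tip_of(g,"pin")])
print(s["finger_gap"],s["ee_pos"])
for g in(f,f2):
  print(proj(g,[[.5099,-.279,.084],[.5099,-.279,.042]]).round(1).tolist())
cv2.imwrite("pics/end.png",np.hstack([cv2.resize(f2["image"][170:300,80:290],(630,390))]))
cv2.imwrite("pics/endw.png",im)
E
```

```text
[([0.5098, -0.2768, 0.0154], 0.57), ([0.5127, -0.2784, 0.0194], 0.74)]
0.09127884530557955 [ 0.50959687 -0.27877664  0.20613206]
[[276.8, 201.1], [276.9, 188.9]]
[[121.8, 219.2], [128.3, 230.4]]
```

View pics/end.png

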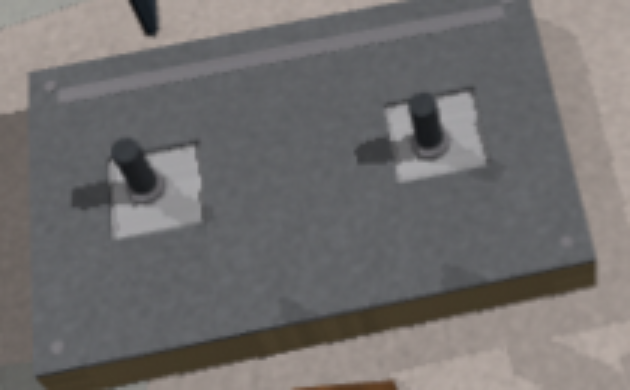

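View pics/endw.png

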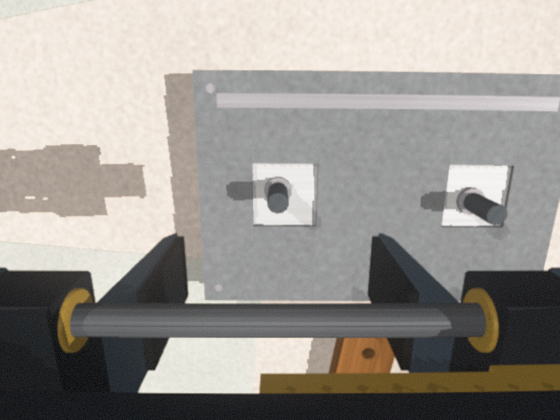

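The pin stands released in the window, with its collar at wrist px (278,190) and top at (278,202). Those positions match the projection of a home pin, and it stands at the same height as the fitted one. The networks put the foot at z≈0.017, where 0.018 is expected.

```bash
python3 -c "
from h import *
print(r.sign_off())"
```

```text
the job is handed in; nothing more can be done
None
```

The pin is standing in the hidden hole, upright and released with its collar on the window's floor; I handed the job in at about 27 s, and no verdict was shown.

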